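Offer up the sterilised cup with the transfer tongs

TASK

Two kidney dishes have come to the bench, each with a small blue cup and a steam indicator card: a black field on the card means that its dish has been sterilised, a pink field that it has not. Take the spring tongs out of their canister, close them round the cup of the sterilised dish and lift it, upright, at least 12 cm above the worktop, where a colleague will take it: finish while holding the cup still in the tongs. Touch the cups with nothing but the tongs, and do not touch the cup of the unsterilised dish at all.

Things in the scene. Friction and masses are not known exactly. Their poses are not given: they have to be found in the camera images.
- tongs: Steel spring tongs with blue ribbed grips, standing jaws down in the canister; 155 mm tall, 90 g. Origin midway between the feet of the jaws; z up towards the bow, y = direction in which the arms close, x = across the 16 mm wide grips.
- tongs_grip (a point): Point half-way between the two blue grips, 104 mm above the feet, 51 mm below the bow's top; axes as the tongs. Outer faces of the grips: 48 mm apart here at rest, 40 mm tall (18 mm below to 22 mm above this point). They spring open: pressed together here they yield to 44 mm at about 4 N, to 40 mm at 6 N; the jaws close 3.3 mm for each mm here.
- tongs_tip (a point): Point midway between the jaws, 13 mm above the feet, 91 mm below tongs_grip; same axes. Each jaw is a shallow upright V, 26 mm tall, 18 mm wide. Gap 51 mm at rest (60 mm over the outsides), about 39 mm with 44 mm over the grips; they meet a cup of 26 mm at about 40 mm over the grips. 15 to 25 N of grip then holds it well.
- tongs_left (a joint): Swing of one arm of the tongs (the other mirrors it): 0 = open as at rest, about 0.09 rad when the jaws touch a cup on both sides, 0.172 rad = jaws practically shut.
- canister_rim (a point): Open round steel canister, fixed, 70 mm across, 66 mm tall, on a low steel tray; the point is the centre of its mouth. Two upright plates inside, 22 mm apart, their top 13 mm below the mouth, keep the tongs upright; the tongs' feet stand on its floor, 63 mm below this point, and must rise 65 mm straight up to come clear.
- dish_1_centre (a point): Fixed steel kidney dish 1, 92 x 184 mm, 35 mm tall, lined with a flat green mat whose top is 6 mm above the worktop; the point is under its middle, at worktop height. y axis = along its length. The cup stands on the mat in the half towards +y of the dish (nearer the robot), the card lies in the other half.
- dish_2_centre (a point): Fixed steel kidney dish 2, same as dish 1.
- cup_1_centre (a point): Blue plastic cup in dish 1, round, 26 mm diameter, 30 mm tall, about 25 g, open at the top; the point is its centre, 15 mm above its underside. z up.
- cup_2_centre (a point): Blue plastic cup in dish 2, the same as the cup in dish 1.
- cup_1: The cup of dish 1; origin at the centre of its underside.
- cup_2: The cup of dish 2; origin at the centre of its underside.
- card_dark_centre (a point): White indicator card, 24 x 46 x 1 mm, with a black field: steam has reached it. It lies fixed in the dish that has been sterilised (within 70 mm of that dish's middle); the point is its centre.
- card_pale_centre (a point): White indicator card, 24 x 46 x 1 mm, with a pink field: not sterilised. It lies fixed in the other dish.
There are look-alikes about, which are no part of the job. Of the things that look like the tongs, the larger one is meant.

How it is judged:
By the outcome, as a careful person would: the job done as asked, in the order asked, and still so for the second after the job is handed in, while the arm keeps its last pose, push and grip.
It also fails if it takes over 42 s, if anything falls off the work surface, if the arm or the gripper's body presses on something with over 40 N, if the wrist force passes 120 N, or if a joint passes its speed limit or range.

ROBOT

A 6-joint arm with a two-finger parallel gripper is mounted at the origin on a cart in front of the work surface, level with it; the furniture and walls round the work are solid. World frame = base frame: x ahead of the robot, y to its left, z up, the work surface at z = 0. Lengths are in mm, angles in degrees, forces in N, time in s.
With the tool pointing down it reaches from about 325 to 850 mm from the base axis. Payload 4.4 kg.
Tool frame: the origin (TCP) lies between the finger pads; the fingertips stand 17 mm ahead of it and the grasp point (between the pads) lies 2 mm behind it; x points along the fingers, y is the direction in which the jaws open and shut, and the axes are right-handed (so a half turn about x gives the same grasp; the last joint's range is limited). The gripper opens to 94 mm and grips with 3 to 60 N. Pads are 16 mm wide; open, the fingers measure 119 mm over their backs; the gripper's body (75 mm by 177 mm) begins 78 mm behind the grasp point.
Start: joints at [-74.112, 11.837, 88.321, -0, 79.842, -8.623], TCP at [238.539, -523.189, 222.447] pointing down, gripper open.
Joint ranges: [-156.59, 156.59], [-49.26, 127.26], [12.9, 141.05], [-63.56, 243.56], [4.71, 150.69], [-161.64, 161.64]. Speed limits (degrees/s): [159.86, 159.86, 180, 180, 180, 180].

INTERFACE

Orientations are given as a 3x3 rotation matrix whose columns are the frame's x, y, z axes.
In Python, from rig import get_state, eyes, manip gives the robot as it stands.
- The arm moves only by the tool servo_tool, never from a script. Its argument "series" is one flat list of numbers, 6 for each row, row after row: the shift along the tool's x, y, z in units of 50 mm (1.0 is 50 mm), then the turn, a rotation vector about the tool's x, y, z in units of 8 degrees (1.0 is 8 degrees). A call has 1 to 10 rows; each row is the pose to reach, as a shift and turn from the pose measured when the call began, along the tool's axes at that moment; what a row does not reach only later rows make up. A row lasts 1/10 s, in which the tool goes at most 50 mm and 8.59 degrees, less where a joint would pass 70% of its speed; a pose out of reach is approached as far as the arm can. A call with a gripper value outside its range is refused whole. "gripper" is the gripper command: -1 is shut, 1 is fully open, values between are in proportion, set as the call begins (left out, the last holds). The fingers move at their own pace and stop on an object; "force" is the grip in N (left out, the last holds). Time passes only in rows, so rows that repeat a pose let the fingers close. It gives the time, the measured TCP pose, the force and the opening at its end, in the units of the state.
- get_state(): the state, without advancing time (a new reading comes with each control period).
- eyes.camera(name): name is "side" or "top" or "wrist"; returns a dict with "frame" (400x640x3 uint8, red, green, blue), "mtx" (3x3 intrinsics, pixels), "pose" (4x4, takes a point from camera to world coordinates). Camera axes: x right, y up, looking along -z (the intrinsics and any distortion apply to the point x, -y, -z); pixel columns grow to the right and rows downward; lengths in mm; the calibration is good to about 2 mm. A picture is of the moment at which its call begins. There is no depth.
- manip.hand_in(): hands the job in, once; it reports no verdict.
The state is a dict: "t": time; "joint_pos": joint angles; "qvel": joint speeds; "joint_efforts": joint torques, N m; "tcp_pos": TCP position; "orientation": TCP orientation; "force": force on the tool from outside, world axes, zero at the start; "moment": the same for the moment, N m; "finger_gap": finger opening in mm.
Only numpy, scipy, OpenCV 4.12 (cv2) and the standard library are available. Lean on these libraries where they do the work, as an engineer would, in place of code of your own. Each camera call takes 0.05 s, during which the arm holds its last target.

## Working session

There is one attempt and no reset: what is moved stays moved. The work goes in short steps, Python scripts to look and compute and a tool call to move; the robot and the scene stay as the last step left them, time stands still between calls to the robot, and variables do not carry over. Pictures are saved under pics/ and viewed, and the job is handed in when it is done.

Besides the shell and the picture viewer there is one more tool, called after "Emit:" in YAML: its name, and indented under it one key for each argument. servo_tool: Moves the arm, as the interface text tells. Its arguments: {"type":"object","properties":{"series":{"type":"array"},"gripper":{"type":"number"},"force":{"type":"number"}},"required":["series"]}

```bash
mkdir -p pics; ls
cat > look.py <<'E'
import cv2
from rig import eyes
import pickle,sys
def snap(n,tag):
    c=eyes.camera(n); cv2.imwrite(f'pics/{tag}.png',c['frame'][:,:,::-1]); pickle.dump(c,open(f'{tag}.pkl','wb')); return c
E
python3 - <<'E'
from look import snap
from rig import get_state
for n in ['side','top','wrist']:
    c=snap(n,n+'0'); print(n,c['mtx'].round(1).tolist(),c['pose'].round(3).tolist(),c.keys())
s=get_state();print({k:(v.tolist() if hasattr(v,'tolist') else v) for k,v in s.items()})
E
```

```text
pics
side [[510.2, 0.0, 330.0], [0.0, 510.2, 192.1], [0.0, 0.0, 1.0]] [[0.819, 0.261, -0.511, 31.259], [-0.573, 0.407, -0.711, -510.387], [0.023, 0.875, 0.483, 564.603], [0.0, 0.0, 0.0, 1.0]] dict_keys(['frame', 'mtx', 'pose'])
top [[495.8, 0.0, 313.8], [0.0, 495.8, 201.6], [0.0, 0.0, 1.0]] [[-0.009, 0.991, -0.132, 342.225], [-1.0, -0.011, -0.016, 144.031], [-0.017, 0.132, 0.991, 1272.021], [0.0, 0.0, 0.0, 1.0]] dict_keys(['frame', 'mtx', 'pose'])
wrist [[295.8, 0.0, 320.4], [0.0, 295.8, 198.0], [0.0, 0.0, 1.0]] [[0.415, 0.879, 0.234, 306.513], [-0.91, 0.402, 0.105, -492.074], [-0.002, -0.257, 0.966, 384.732], [0.0, 0.0, 0.0, 1.0]] dict_keys(['frame', 'mtx', 'pose'])
{'t': 0.15, 'joint_pos': [-74.11257239176228, 11.872589672939297, 88.38472510922938, -0.0018207729618003076, 79.8410055118565, -8.62243520280957], 'qvel': [0.06565570610343555, -0.1109297407417696, -0.20262595407732606, -0.0003439034773813892, -0.006455308298804409, 0.040477389047978846], 'joint_efforts': [0.00025107161491177976, -37.13155388832092, -28.18117082118988, 0.06978632882237434, 0.03276895615272224, -0.0001055612369782466], 'tcp_pos': [238.36225935383803, -522.623811533692, 221.5724503260079], 'orientation': [[-0.0004998405369599371, 0.4148545751491737, -0.9098875928581707], [0.0016418997556021473, -0.9098861396007182, -0.41485481451671113], [-0.9999985271612304, -0.0017013054695876788, -0.00022635164895743953]], 'force': [-0.5547446777785631, -0.2777431391214575, 0.42625330020817465], 'moment': [0.03914270891711906, -0.046684679060348636, 0.035193098234732545], 'finger_gap': 94.2807699657167}
```

View pics/side0.png

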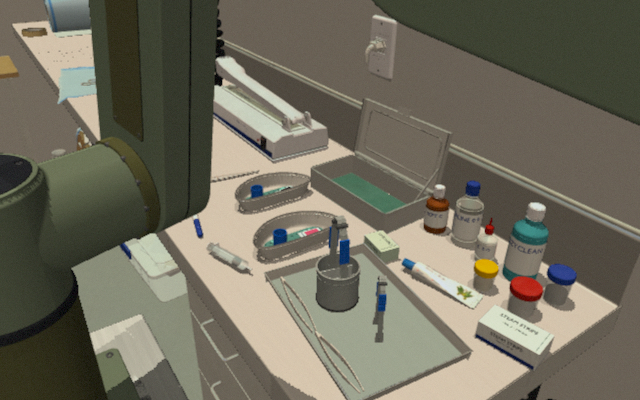

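View pics/top0.png

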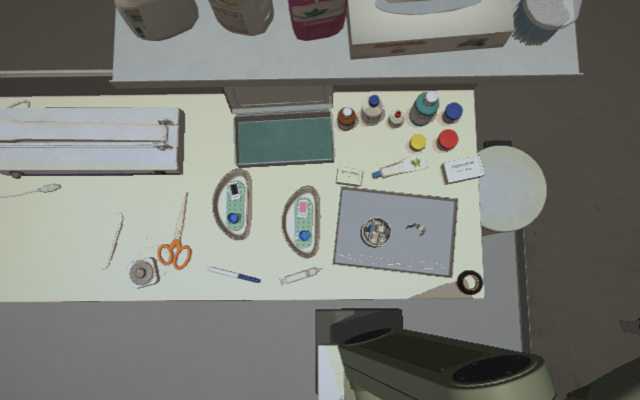

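View pics/wrist0.png

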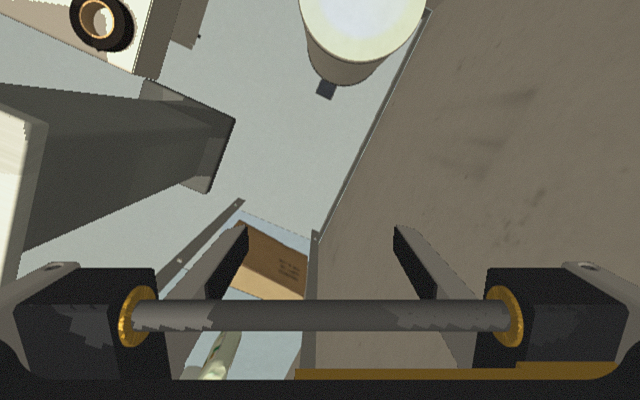

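Top view: dish at (233,204) has a dark card, (303,221) a pink one. Tongs candidates are the pair in the canister at (376,233) and a smaller pair on the tray at (415,229). Next I'll enlarge the view to confirm both choices.

Run:
```python
import cv2,numpy as np
t=cv2.imread('pics/top0.png'); s=cv2.imread('pics/side0.png')
a=cv2.resize(t[160:270,205:450],None,fx=3.2,fy=3.2,interpolation=cv2.INTER_CUBIC); cv2.imwrite('pics/topcrop.png',a)
b=cv2.resize(s[160:330,225:425],None,fx=3.5,fy=3.5,interpolation=cv2.INTER_CUBIC); cv2.imwrite('pics/sidecrop.png',b)
```

```text
(no output)
```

View pics/topcrop.png

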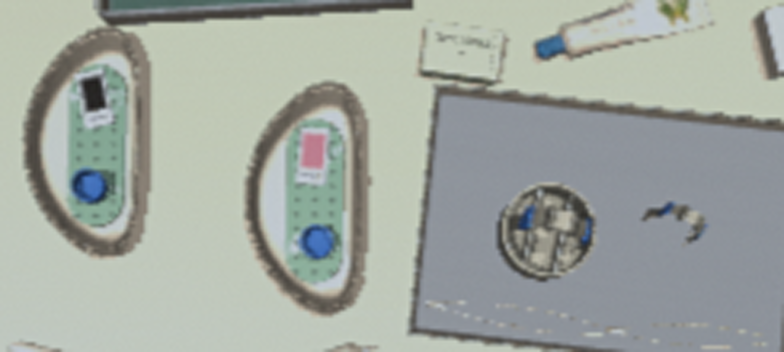

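View pics/sidecrop.png

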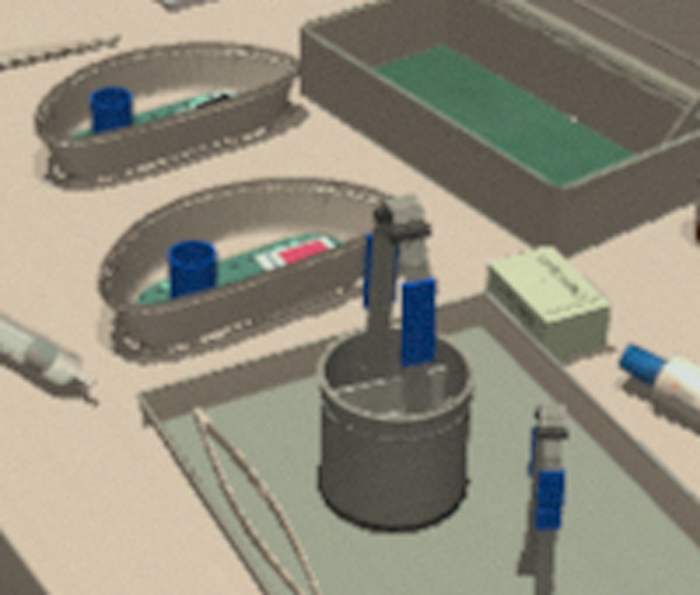

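The black card lies in the dish at (233,204), so its cup, at about (233,217), is the target; the pink dish at (303,221) stays untouched. The tongs are the larger pair in the canister, since the one at (415,229) is a smaller look-alike. Next I measure their positions.

```bash
cat > geo.py <<'E'
import numpy as np,pickle,cv2
def load(t): return pickle.load(open(t+'.pkl','rb'))
def ray(c,uv):
    K=c['mtx'];P=c['pose'];d=np.array([(uv[0]-K[0,2])/K[0,0],-(uv[1]-K[1,2])/K[1,1],-1.]);d=P[:3,:3]@d
    return P[:3,3],d/np.linalg.norm(d)
def onz(c,uv,z):
    o,d=ray(c,uv);return o+d*(z-o[2])/d[2]
def tri(a,b):
    (o1,d1),(o2,d2)=a,b
    A=np.stack([d1,-d2],1);x=np.linalg.lstsq(A,o2-o1,rcond=None)[0]
    p,q=o1+d1*x[0],o2+d2*x[1];return (p+q)/2,np.linalg.norm(p-q)
def proj(c,p):
    P=c['pose'];q=P[:3,:3].T@(np.asarray(p,float)-P[:3,3]);K=c['mtx']
    return np.array([K[0,2]+K[0,0]*q[0]/-q[2],K[1,2]+K[1,1]*(-q[1])/-q[2]])
def blobs(c,lo=(100,120,40),hi=(130,255,255),amin=4):
    h=cv2.cvtColor(c['frame'],cv2.COLOR_RGB2HSV);m=cv2.inRange(h,lo,hi)
    n,l,s,ce=cv2.connectedComponentsWithStats(m)
    return [(s[i].tolist(),ce[i].round(1).tolist()) for i in range(1,n) if s[i][4]>=amin]
E
python3 - <<'E'
from geo import *
t=load('top0');s=load('side0')
for n,c in(('top',t),('side',s)):
    print(n)
    for b in blobs(c,amin=3):
        print(b)
for nm,uv in (('cup_t',(233,217)),('cup_o',(303.5,235.5))): print(nm,onz(t,uv,36))
print('can',onz(t,(376,232.5),70))
E
```

```text
top
([370, 96, 9, 10, 73], [373.7, 100.4])
([446, 103, 16, 17, 199], [453.4, 111.0])
([373, 172, 8, 6, 33], [376.5, 174.3])
([228, 213, 10, 10, 81], [232.5, 217.7])
([367, 225, 5, 6, 15], [369.1, 227.9])
([412, 224, 3, 3, 4], [413.0, 225.2])
([299, 230, 10, 11, 76], [303.6, 235.1])
([387, 232, 3, 4, 7], [387.9, 233.6])
([239, 275, 20, 7, 58], [248.4, 278.2])
side
([49, 0, 2, 5, 5], [49.4, 2.0])
([50, 6, 2, 3, 3], [50.7, 7.0])
([52, 11, 1, 4, 4], [52.0, 12.5])
([53, 18, 2, 3, 3], [53.7, 19.0])
([54, 22, 2, 5, 5], [54.6, 24.0])
([222, 119, 39, 30, 87], [242.8, 134.5])
([265, 150, 6, 6, 18], [267.5, 152.7])
([466, 181, 14, 15, 177], [472.6, 188.0])
([251, 185, 12, 13, 122], [256.2, 190.5])
([194, 219, 8, 18, 78], [197.7, 227.4])
([329, 227, 3, 20, 26], [329.6, 236.4])
([273, 229, 14, 16, 181], [279.4, 235.9])
([340, 240, 10, 25, 213], [344.0, 251.7])
([121, 243, 10, 16, 61], [125.6, 249.7])
([402, 259, 13, 10, 75], [407.7, 263.3])
([548, 264, 28, 21, 461], [561.4, 274.1])
([378, 294, 8, 17, 117], [381.5, 302.4])
([476, 335, 57, 34, 123], [504.7, 351.7])
cup_t [470.37514777 367.06538546  36.        ]
cup_o [422.12570993 190.18524063  36.        ]
can [425.41242041  13.28706296  70.        ]
```

```bash
cat > plan.py <<'E'
import numpy as np
from rig import get_state
from scipy.spatial.transform import Rotation as R
def plan(p,yaw):
    s=get_state();O=np.array(s['orientation']);c,q=np.cos(np.radians(yaw)),np.sin(np.radians(yaw))
    T=np.stack([[0,0,-1],[c,q,0],[q,-c,0]],1)
    d=O.T@(np.array(p)-s['tcp_pos'])/50; r=np.degrees(R.from_matrix(O.T@T).as_rotvec())/8
    print('t',round(s['t'],2),'shift',d.round(3),'turn',r.round(3),'tcp',np.round(s['tcp_pos'],1),'yaw',np.degrees(np.arctan2(O[1,1],O[0,1])).round(2),'F',np.round(s['force'],1),'gap',round(s['finger_gap'],1),'q',np.round(s['joint_pos'],0))
E
python3 -c "
from plan import *
plan((425,13,280),-107)"
```

```text
t 0.15 shift [-1.153 -8.201 -7.841] turn [5.189e+00 3.000e-03 1.200e-02] tcp [ 238.4 -522.6  221.6] yaw -65.49 F [-0.6 -0.3  0.4] gap 94.3 q [-74.  12.  88.  -0.  80.  -9.]
```

Emit:
servo_tool:
  series: [-0.5,-0.3,-0.3,0.2,0,0,-1.0,-0.9,-0.9,0.6,0,0,-1.15,-1.6,-1.5,1.0,0,0,-1.15,-2.3,-2.2,1.5,0,0,-1.15,-3.0,-2.9,2.0,0,0,-1.15,-3.7,-3.5,2.5,0,0,-1.15,-4.4,-4.2,3.0,0,0,-1.15,-5.1,-4.9,3.5,0,0,-1.15,-5.8,-5.5,4.0,0,0,-1.15,-6.5,-6.2,4.5,0,0]
  gripper: 1

```text
t: 1.15
tcp_pos: [385.5, -96.6, 279.6]
orientation: [[-0.0, -0.203, -0.979], [0.001, -0.979, 0.203], [-1.0, -0.001, 0.0]]
force: [0.8, -0.2, -0.8]
finger_gap: 94.1
```

```bash
python3 -c "
from plan import *
plan((425,13,280),-107)"
```

```text
t 1.15 shift [-0.005 -2.306 -0.33 ] turn [0.662 0.004 0.009] tcp [385.5 -96.6 279.6] yaw -101.7 F [ 0.8 -0.2 -0.8] gap 94.1 q [-27. -13. 107.   0.  87.  75.]
```

Emit:
servo_tool:
  series: [0,-0.7,-0.1,0.2,0,0,0,-1.4,-0.2,0.4,0,0,0,-2.0,-0.3,0.6,0,0,0,-2.3,-0.33,0.66,0,0,0,-2.3,-0.33,0.66,0,0,0,-2.3,-0.33,0.66,0,0]

```text
t: 1.75
tcp_pos: [424.6, 12.5, 279.5]
orientation: [[-0.001, -0.291, -0.957], [0.001, -0.957, 0.291], [-1.0, -0.001, 0.001]]
force: [-0.1, 0.9, 0.1]
finger_gap: 94.3
```

```bash
python3 -c "
from plan import *
from look import snap
snap('wrist','w1');snap('side','s1')
plan((425,13,280),-107)
from geo import *
for t in ('w1','s1'):
  print(t)
  for b in blobs(load(t),amin=12): print(b)
"
```

```text
t 1.85 shift [-0.008 -0.023 -0.   ] turn [-0.004  0.006  0.005] tcp [424.6  11.9 279.6] yaw -107.04 F [-0.2 -0.6 -0.2] gap 94.0 q [-10. -10. 103.   0.  86.  97.]
w1
([285, 53, 18, 18, 176], [293.8, 61.6])
([381, 144, 9, 10, 59], [384.5, 148.5])
([338, 175, 3, 20, 47], [339.2, 183.4])
([299, 177, 3, 21, 47], [299.9, 185.4])
([194, 200, 23, 22, 356], [204.9, 210.1])
([66, 205, 31, 22, 468], [80.9, 215.2])
([157, 286, 15, 6, 85], [163.6, 288.4])
s1
([222, 119, 38, 29, 78], [242.3, 134.2])
([265, 150, 6, 6, 16], [267.6, 152.6])
([466, 181, 14, 15, 180], [472.5, 187.9])
([251, 185, 12, 13, 122], [256.2, 190.5])
([194, 219, 8, 18, 79], [197.8, 227.5])
([329, 227, 3, 20, 25], [329.6, 236.4])
([273, 229, 14, 16, 182], [279.4, 235.9])
([120, 239, 11, 20, 73], [124.8, 248.5])
([340, 240, 9, 25, 210], [344.0, 251.6])
([402, 259, 12, 10, 76], [407.7, 263.3])
([548, 264, 28, 21, 461], [561.5, 274.2])
([378, 295, 8, 16, 113], [381.5, 302.5])
([481, 338, 52, 31, 105], [507.3, 353.1])
```

View pics/w1.png

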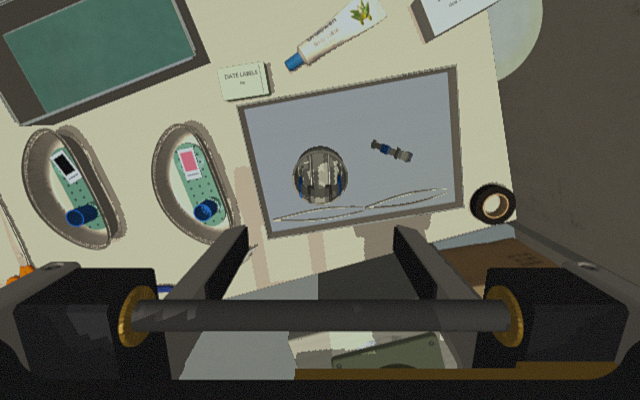

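View pics/s1.png

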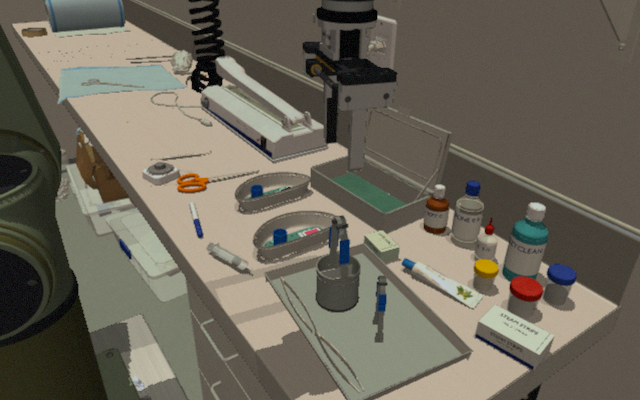

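The wrist view shows the tongs in the canister around (320,175), with the blue grips at (300,185) and (339,183). The black card at (65,165) and its cup at (82,214) are also in view. Next I work out the grip positions and yaw.

Run:
```python
from geo import *
w=load('w1');s=load('s1');t=load('top0')
for nm,(u,v) in (('A',((299.9,185.4),(329.6,236.4))),('B',((339.2,183.4),(344.0,251.6)))):
    print(nm,tri(ray(w,u),ray(s,v)))
for z in (105,112,118):
    a=onz(w,(299.9,185.4),z);b=onz(w,(339.2,183.4),z);d=b-a
    print(z,a.round(1),b.round(1),((a+b)/2).round(1),np.linalg.norm(d).round(1),np.degrees(np.arctan2(d[1],d[0])).round(1))
f=w['frame'];g=cv2.resize(f[130:225,265:420],None,fx=5,fy=5,interpolation=cv2.INTER_CUBIC);cv2.imwrite('pics/w1c.png',g[:,:,::-1])
g=cv2.resize(s['frame'][205:320,300:400],None,fx=5,fy=5,interpolation=cv2.INTER_CUBIC);cv2.imwrite('pics/s1c.png',g[:,:,::-1])
```

```text
A (array([429.91812018,  37.23170345, 109.12904887]), np.float64(6.6025026927960395))
B (array([421.43461233,  -8.6988709 , 111.36365089]), np.float64(1.3700439614670332))
105 [431.6  35.4 105. ] [420.5  -9.2 105. ] [426.   13.1 105. ] 45.9 -103.9
112 [432.9  34.5 112. ] [422.1  -9.2 112. ] [427.5  12.7 112. ] 45.0 -103.9
118 [434.1  33.7 118. ] [423.4  -9.2 118. ] [428.7  12.3 118. ] 44.2 -103.9
```

View pics/w1c.png

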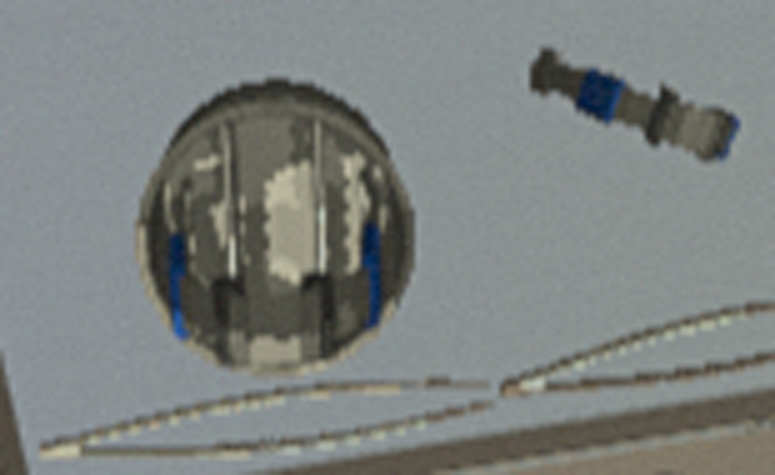

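View pics/s1c.png

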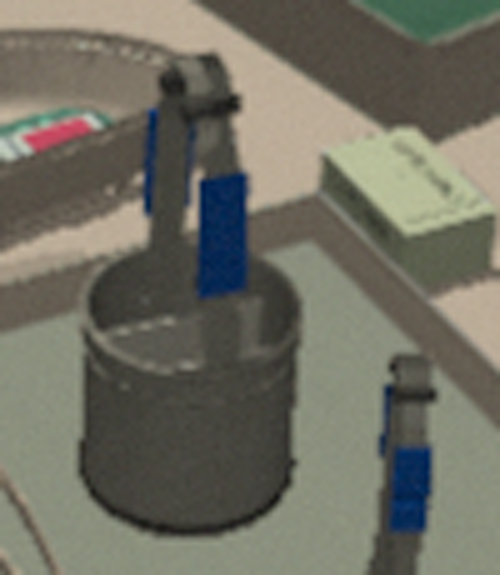

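```bash
python3 - <<'E'
from geo import *
w=load('w1');s=load('s1')
for z in (55,):
    print('plate edge side',onz(s,(321,271),z).round(0),onz(s,(339,267.4),z).round(0))
for a in ((311,154),(311,184),(328.8,154),(328.8,184)): print('wrist line',a,onz(w,a,55).round(0))
# canister rim from wrist: ellipse extents
for a in ((293,175),(348,175),(320,146),(320,205)): print('rim',a,onz(w,a,68).round(0))
# bow dark bits
print(onz(w,(310.5,189),150).round(0),onz(w,(328.5,188),150).round(0))
# predict grip & jaw points: y dir yaw -104
c=np.array([427,12.8,112]);y=np.array([np.cos(np.radians(-104)),np.sin(np.radians(-104)),0]);x=np.array([-y[1],y[0],0])
for sg in(-1,1):
  for dz in(-18,0,22):
    print(sg,dz,[ (proj(s,c+sg*24*y+k*8*x+[0,0,dz]).round(0)).tolist() for k in(-1,1)],proj(w,c+sg*24*y+[0,0,dz]).round(0))
E
for i in 1 ; do python3 - <<'E'
import cv2,pickle
w=pickle.load(open('w1.pkl','rb'))['frame']
cv2.imwrite('pics/w1d.png',cv2.resize(w[138:212,285:357],None,fx=8,fy=8,interpolation=cv2.INTER_NEAREST)[:,:,::-1])
E
done
```

```text
plate edge side [407.  32.  55.] [437.  23.  55.]
wrist line (311, 154) [458.  15.  55.]
wrist line (311, 184) [419.  27.  55.]
wrist line (328.8, 154) [451.  -7.  55.]
wrist line (328.8, 184) [413.   4.  55.]
rim (293, 175) [440.  45.  68.]
rim (348, 175) [420. -23.  68.]
rim (320, 146) [465.   1.  68.]
rim (320, 205) [392.  23.  68.]
[433.  20. 150.] [429.   3. 150.]
-1 -18 [[329.0, 246.0], [338.0, 244.0]] [300. 183.]
-1 0 [[329.0, 236.0], [338.0, 234.0]] [299. 186.]
-1 22 [[329.0, 225.0], [339.0, 223.0]] [297. 190.]
1 -18 [[340.0, 263.0], [349.0, 261.0]] [340. 181.]
1 0 [[340.0, 253.0], [350.0, 251.0]] [341. 184.]
1 22 [[341.0, 241.0], [350.0, 239.0]] [342. 188.]
```

View pics/w1d.png

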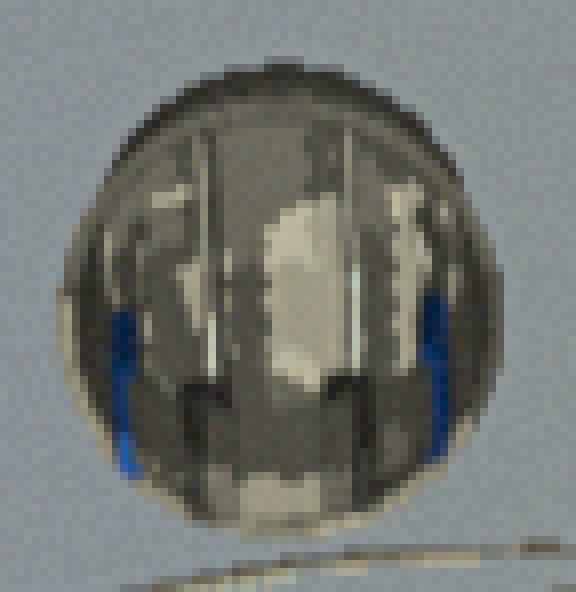

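The plates sit between the arms, the yaw is about -104°, and the grip point is about (427,13,112). The projections match both views, so I go down around the grips with the gripper open.

```bash
python3 -c "
from plan import *
plan((427,13,110),-104)"
```

```text
t 1.85 shift [ 3.392 -0.033 -0.042] turn [-0.379  0.006  0.005] tcp [424.6  11.9 279.6] yaw -107.04 F [-0.2 -0.6 -0.2] gap 94.0 q [-10. -10. 103.   0.  86.  97.]
```

Emit:
servo_tool:
  series: [0.3,-0.03,-0.04,-0.38,0,0,0.8,-0.03,-0.04,-0.38,0,0,1.3,-0.03,-0.04,-0.38,0,0,1.8,-0.03,-0.04,-0.38,0,0,2.3,-0.03,-0.04,-0.38,0,0,2.7,-0.03,-0.04,-0.38,0,0,3.1,-0.03,-0.04,-0.38,0,0,3.3,-0.03,-0.04,-0.38,0,0,3.39,-0.03,-0.04,-0.38,0,0,3.39,-0.03,-0.04,-0.38,0,0]

```text
t: 2.85
tcp_pos: [426.8, 12.5, 110.1]
orientation: [[-0.001, -0.243, -0.97], [0.001, -0.97, 0.243], [-1.0, -0.001, 0.001]]
force: [0.9, 0.7, 0.3]
finger_gap: 93.6
```

```bash
python3 -c "
from plan import *
from look import snap
snap('wrist','w2');snap('side','s2')
plan((427,13,110),-104)
import cv2,numpy as np
a=cv2.imread('pics/w2.png');b=cv2.imread('pics/s2.png')
cv2.imwrite('pics/c2.png',np.hstack([cv2.resize(a[150:350,160:480],(400,250)),cv2.resize(b[180:330,240:420],(400,333))[:250]]))
"
```

```text
t 2.95 shift [ 0.02  -0.005  0.017] turn [-0.002 -0.007  0.006] tcp [427.7  12.5 111. ] yaw -104.02 F [ 0.2 -0.1  0.8] gap 94.1 q [-10.   1. 115.   0.  64.  94.]
```

View pics/c2.png

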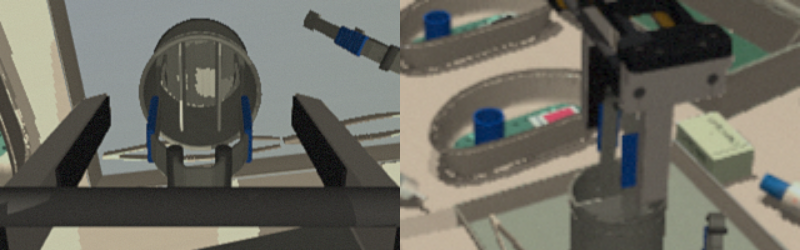

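Both grips sit centred between the fingers. A quick closer check of the offset from this near view before closing.

Run:
```python
from geo import *
w=load('w2')
for b in blobs(w,amin=30): print(b)
h=cv2.cvtColor(w['frame'],cv2.COLOR_RGB2HSV);m=cv2.inRange(h,(100,120,40),(130,255,255))
c=np.array([427,12.8,112]);y=np.array([np.cos(np.radians(-104)),np.sin(np.radians(-104)),0]);x=np.array([-y[1],y[0],0])
for sg in(-1,1):
  print([(kx,dz,proj(w,c+sg*24*y+kx*x+[0,0,dz]).round(0).tolist()) for kx in(-8,8) for dz in(-18,22)])
```

```text
([269, 4, 32, 33, 600], [284.7, 20.8])
([428, 172, 27, 23, 349], [440.4, 181.9])
([277, 227, 10, 53, 251], [281.0, 248.7])
([353, 227, 9, 53, 244], [357.5, 248.4])
([109, 239, 46, 30, 951], [133.1, 255.2])
[(-8, -18, [283.0, 249.0]), (-8, 22, [274.0, 282.0]), (8, -18, [282.0, 227.0]), (8, 22, [273.0, 254.0])]
[(-8, -18, [356.0, 249.0]), (-8, 22, [365.0, 282.0]), (8, -18, [357.0, 226.0]), (8, 22, [366.0, 254.0])]
```

Emit:
servo_tool:
  series: [0,0,0,0,0,0,0,0,0,0,0,0,0,0,0,0,0,0,0,0,0,0,0,0,0,0,0,0,0,0,0,0,0,0,0,0,0,0,0,0,0,0,0,0,0,0,0,0]
  gripper: -0.05
  force: 8

```text
t: 3.75
tcp_pos: [427.7, 12.5, 111.0]
orientation: [[0.001, -0.242, -0.97], [0.001, -0.97, 0.242], [-1.0, -0.001, -0.001]]
force: [-0.4, -1.1, 0.4]
finger_gap: 44.5
```

```bash
python3 -c "
from plan import *
plan((427,13,190),-104)"
```

```text
t 3.75 shift [-1.58  -0.007  0.015] turn [-0.002 -0.007  0.006] tcp [427.7  12.5 111. ] yaw -104.01 F [-0.4 -1.1  0.4] gap 44.5 q [-10.   1. 115.   0.  64.  94.]
```

Emit:
servo_tool:
  series: [-0.1,0,0,0,0,0,-0.3,0,0,0,0,0,-0.5,0,0,0,0,0,-0.7,0,0,0,0,0,-0.9,0,0,0,0,0,-1.1,0,0,0,0,0,-1.3,0,0,0,0,0,-1.5,0,0,0,0,0,-1.7,0,0,0,0,0,-1.8,0,0,0,0,0]

```text
t: 4.75
tcp_pos: [428.2, 12.4, 202.3]
orientation: [[0.003, -0.242, -0.97], [0.0, -0.97, 0.242], [-1.0, -0.001, -0.003]]
force: [0.7, 0.2, 0.2]
finger_gap: 44.5
```

```bash
python3 -c "
from plan import *
from look import snap
plan((427,13,210),-104)
snap('side','s3');snap('wrist','w3')
import cv2,numpy as np
a=cv2.imread('pics/w3.png');b=cv2.imread('pics/s3.png')
cv2.imwrite('pics/c3.png',np.hstack([cv2.resize(a[100:350,160:480],(400,312)),cv2.resize(b[120:330,230:430],(400,420))[:312]]))
"
```

```text
t 4.75 shift [-0.154 -0.007  0.026] turn [-0.002 -0.019  0.007] tcp [428.2  12.4 202.3] yaw -104.02 F [0.7 0.2 0.2] gap 44.5 q [-10.  -6. 109.   0.  76.  94.]
```

View pics/c3.png

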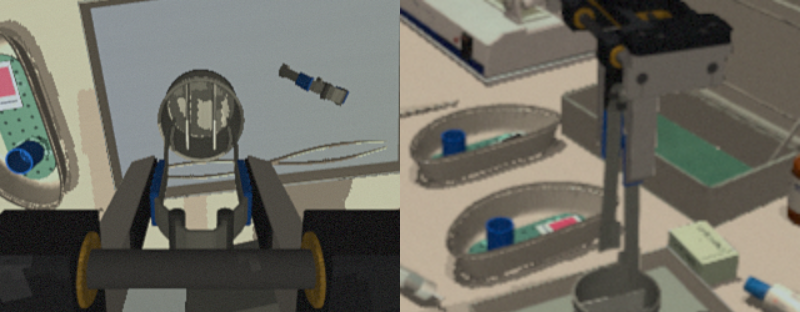

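The tongs are held upright and clear of the canister rim. Next I measure the target cup and the dish axis.

Run:
```python
from geo import *
from plan import plan
t=load('top0');s=load('s3');w=load('w1')
print(tri(ray(t,(232.5,217.7)),ray(s,(256.2,190.5))),onz(t,(232.5,217.7),28))
print('cup2',tri(ray(t,(303.6,235.1)),ray(s,(279.4,235.9))))
f=lambda x,y:(205+x/3.2,160+y/3.2)
for nm,p in (('mat L',(68,70)),('mat L',(68,212)),('rimR',(150,60)),('rimR',(150,212)),('end',(105,257)),('end',(110,27)),('card',(94,95))): print(nm,onz(t,f(*p),6 if 'r' not in nm[:3] else 35).round(0))
plan((470,367,240),0)
```

```text
(array([468.08133509, 370.27919673,  28.56477082]), np.float64(2.8887411849622873)) [469.44015907 369.75415665  28.        ]
cup2 (array([422.37711589, 190.89473814,  27.8109024 ]), np.float64(2.877536872585431))
mat L [565. 391.   6.]
mat L [450. 390.   6.]
rimR [568. 320.  35.]
rimR [447. 320.  35.]
end [413. 359.   6.]
end [600. 357.   6.]
card [540. 365.  35.]
t 4.85 shift [-0.757 -7.085  0.906] turn [-13.002  -0.02   -0.014] tcp [428.3  12.3 202. ] yaw -104.02 F [-0.5  0.4 -0.5] gap 44.2 q [-10.  -6. 109.   0.  76.  94.]
```

Emit:
servo_tool:
  series: [-0.2,-0.1,0,-0.3,0,0,-0.5,-0.4,0.05,-0.8,0,0,-0.76,-0.8,0.1,-1.5,0,0,-0.76,-1.3,0.17,-2.2,0,0,-0.76,-1.8,0.23,-2.9,0,0,-0.76,-2.3,0.3,-3.6,0,0,-0.76,-2.8,0.36,-4.3,0,0,-0.76,-3.3,0.42,-5.0,0,0,-0.76,-3.8,0.49,-5.7,0,0,-0.76,-4.3,0.55,-6.4,0,0]

```text
t: 5.85
tcp_pos: [453.3, 229.0, 240.2]
orientation: [[0.002, 0.609, -0.793], [0.0, -0.793, -0.609], [-1.0, 0.001, -0.002]]
force: [-0.0, 0.2, 0.1]
finger_gap: 44.9
```

```bash
python3 -c "
from plan import *
plan((470,360,240),0)"
```

```text
t 5.85 shift [ 0.004 -1.873 -1.861] turn [-6.559 -0.009 -0.015] tcp [453.3 229.  240.2] yaw -52.47 F [-0.   0.2  0.1] gap 44.9 q [17.  3. 96. -0. 81. 70.]
```

Emit:
servo_tool:
  series: [0,-0.3,-0.3,-0.7,0,0,0,-0.6,-0.6,-1.4,0,0,0,-0.9,-0.9,-2.2,0,0,0,-1.2,-1.2,-3.0,0,0,0,-1.4,-1.4,-3.8,0,0,0,-1.6,-1.6,-4.6,0,0,0,-1.75,-1.75,-5.4,0,0,0,-1.82,-1.82,-6.0,0,0,0,-1.86,-1.86,-6.4,0,0,0,-1.87,-1.86,-6.56,0,0]

```text
t: 6.85
tcp_pos: [469.7, 360.5, 239.9]
orientation: [[0.001, 1.0, 0.003], [-0.0, 0.003, -1.0], [-1.0, 0.001, 0.0]]
force: [0.7, -0.4, -0.7]
finger_gap: 44.9
```

```bash
python3 -c "
from plan import *
from look import snap
snap('side','s4');snap('wrist','w4')
plan((468.5,370,240),0)
from geo import *
for t in ('w4','s4'):
  print(t)
  for b in blobs(load(t),amin=15): print(b)
"
```

```text
t 6.95 shift [ 0.    -0.025 -0.2  ] turn [ 0.006  0.001 -0.011] tcp [469.8 360.  240. ] yaw 0.04 F [ 1.2  0.1 -1.9] gap 44.4 q [29. 13. 85. -0. 82. 29.]
w4
([309, 159, 21, 23, 369], [318.8, 170.7])
([203, 178, 13, 38, 271], [208.4, 195.9])
([277, 228, 19, 72, 517], [284.7, 269.3])
([350, 228, 12, 53, 279], [356.6, 250.2])
s4
([265, 87, 3, 20, 36], [266.1, 96.1])
([247, 91, 2, 20, 23], [247.2, 101.4])
([222, 119, 23, 17, 40], [234.2, 128.2])
([252, 141, 8, 7, 19], [255.9, 144.3])
([265, 150, 6, 7, 17], [267.6, 152.9])
([466, 181, 14, 15, 178], [472.5, 188.0])
([251, 185, 12, 13, 123], [256.2, 190.6])
([194, 219, 8, 18, 79], [197.8, 227.5])
([273, 229, 14, 16, 182], [279.4, 235.9])
([120, 239, 11, 20, 73], [124.8, 248.5])
([402, 259, 12, 10, 74], [407.6, 263.3])
([548, 264, 28, 21, 459], [561.5, 274.1])
([378, 294, 8, 17, 117], [381.5, 302.4])
([476, 335, 57, 34, 118], [504.2, 351.4])
```

View pics/w4.png

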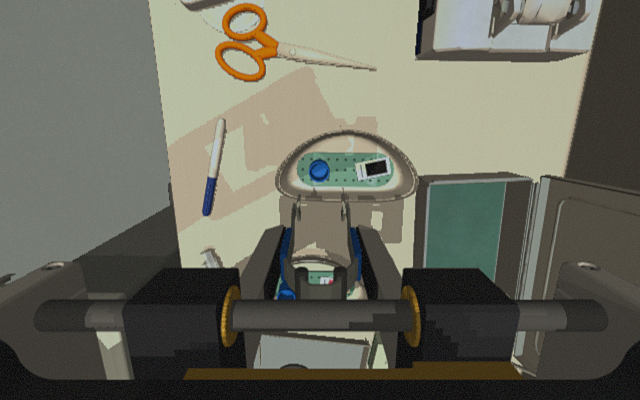

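View pics/s4.png

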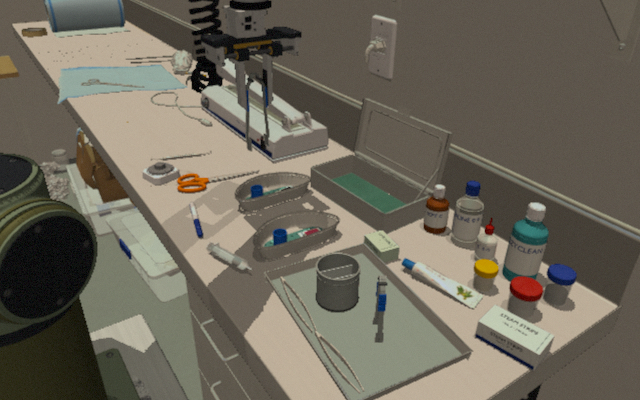

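Wrist view: the target cup is at (319,171), next to the black card at (375,168). The tongs' jaws are at about (297,210) and (343,210). I compute the jaw midpoint against the cup.

Run:
```python
from geo import *
w=load('w4');s=load('s4')
print('cup',onz(w,(318.8,170.7),26).round(1),tri(ray(w,(318.8,170.7)),ray(s,(256.2,190.6))))
g=np.array([469.8,360.,242.]);
for sg in(-1,1):
  for x in (-9,9):
    for z in(-104,-78): print(sg,x,z,proj(w,g+[sg*21,x,z]).round(1),proj(s,g+[sg*21,x,z]).round(1))
cv2.imwrite('pics/w4c.png',cv2.resize(w['frame'][140:300,240:420],None,fx=4,fy=3.7,interpolation=cv2.INTER_CUBIC)[:,:,::-1])
cv2.imwrite('pics/s4c.png',cv2.resize(s['frame'][60:210,190:330],None,fx=4,fy=4,interpolation=cv2.INTER_CUBIC)[:,:,::-1])
```

```text
cup [468.  370.7  26. ] (array([467.53762848, 371.26824804,  27.98657974]), np.float64(1.0632481261473383))
-1 -9 -104 [297.7 211.4] [250.3 149.3]
-1 -9 -78 [295.5 220.5] [249.6 137.4]
-1 9 -104 [297.4 192.8] [246.3 146.3]
-1 9 -78 [295.1 200.2] [245.5 134.5]
1 -9 -104 [342.5 211.5] [268.6 144.9]
1 -9 -78 [344.7 220.7] [268.2 133.2]
1 9 -104 [342.9 192.9] [264.4 142. ]
1 9 -78 [345.2 200.4] [263.9 130.4]
```

View pics/w4c.png

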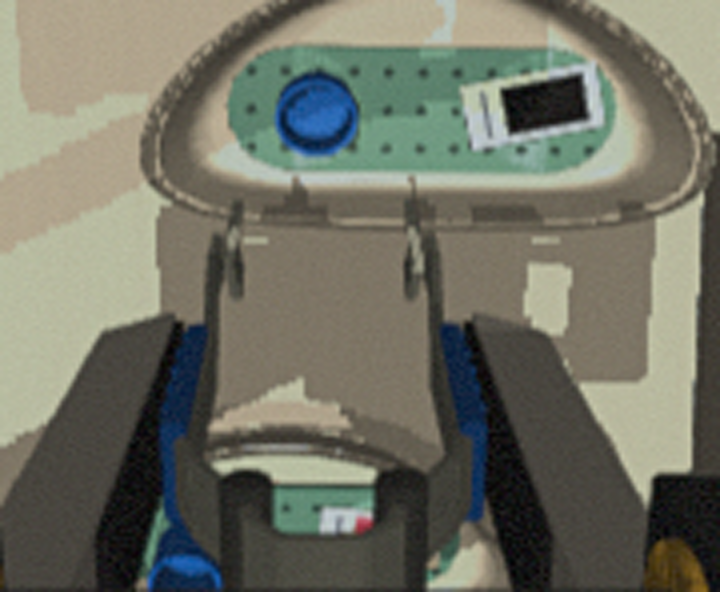

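View pics/s4c.png

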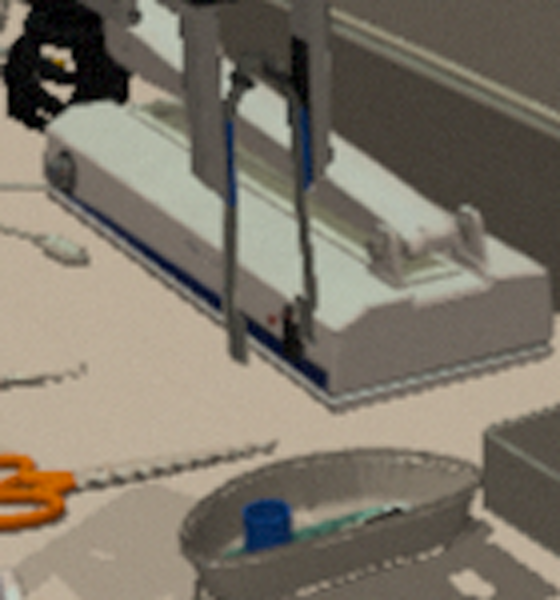

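```bash
python3 -c "
from plan import *
plan((467.5,370.7,160),0)"
```

```text
t 6.95 shift [ 1.6   -0.047 -0.214] turn [ 0.006  0.001 -0.011] tcp [469.8 360.  240. ] yaw 0.04 F [ 1.2  0.1 -1.9] gap 44.4 q [29. 13. 85. -0. 82. 29.]
```

Emit:
servo_tool:
  series: [0.1,-0.02,-0.1,0,0,0,0.3,-0.04,-0.2,0,0,0,0.6,-0.047,-0.214,0,0,0,0.9,-0.047,-0.214,0,0,0,1.2,-0.047,-0.214,0,0,0,1.4,-0.047,-0.214,0,0,0,1.55,-0.047,-0.214,0,0,0,1.6,-0.047,-0.214,0,0,0,1.6,-0.047,-0.214,0,0,0]

```text
t: 7.85
tcp_pos: [467.6, 370.6, 159.8]
orientation: [[0.001, 1.0, 0.001], [-0.0, 0.001, -1.0], [-1.0, 0.001, 0.0]]
force: [0.4, 1.1, -1.2]
finger_gap: 44.8
```

Run:
```python
from plan import *
from look import snap
snap('side','s5');snap('wrist','w5');snap('top','t5')
plan((467.5,370.7,113),0)
from geo import *
w=load('w5');s=load('s5');t=load('t5')
for b in blobs(w,amin=15): print(b)
from rig import get_state
g=np.array(get_state()['tcp_pos'])+[0,0,1]
for sg in(-1,1):
  for x in (-9,9):
    for z in(-104,-78): print(sg,x,z,proj(w,g+[sg*21,x,z]).round(1),proj(s,g+[sg*21,x,z]).round(1))
cv2.imwrite('pics/w5c.png',cv2.resize(w['frame'][130:300,240:420],None,fx=4,fy=3.5,interpolation=cv2.INTER_CUBIC)[:,:,::-1])
cv2.imwrite('pics/s5c.png',cv2.resize(s['frame'][90:220,200:330],None,fx=4.5,fy=4.5,interpolation=cv2.INTER_CUBIC)[:,:,::-1])
```

```text
t 8.0 shift [ 0.959 -0.015  0.007] turn [ 0.005 -0.005 -0.023] tcp [468.1 371.  160.9] yaw 0.04 F [-0.5 -0.4 -0.7] gap 44.9 q [30. 18. 89. -0. 73. 30.]
([307, 179, 26, 30, 615], [319.8, 193.7])
([178, 201, 16, 46, 419], [185.1, 222.9])
([350, 227, 12, 53, 271], [356.5, 249.7])
([280, 228, 12, 53, 276], [284.4, 249.9])
([269, 332, 24, 24, 477], [280.8, 342.7])
-1 -9 -104 [297.8 210.9] [249.2 182.4]
-1 -9 -78 [295.6 220. ] [248.5 171.4]
-1 9 -104 [297.5 192.3] [245.3 179.1]
-1 9 -78 [295.2 199.7] [244.6 168.2]
1 -9 -104 [342.5 210.9] [266.8 177.5]
1 -9 -78 [344.7 220. ] [266.3 166.7]
1 9 -104 [342.9 192.3] [262.8 174.3]
1 9 -78 [345.2 199.7] [262.3 163.6]
```

View pics/w5c.png

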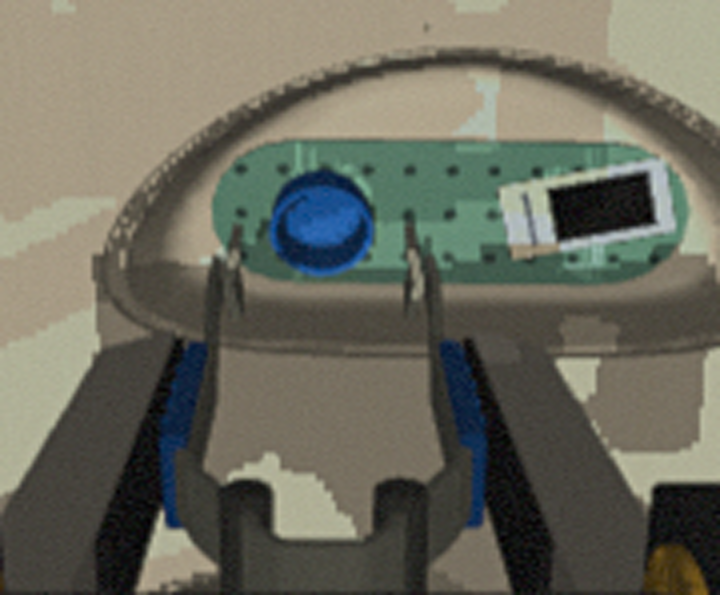

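View pics/s5c.png

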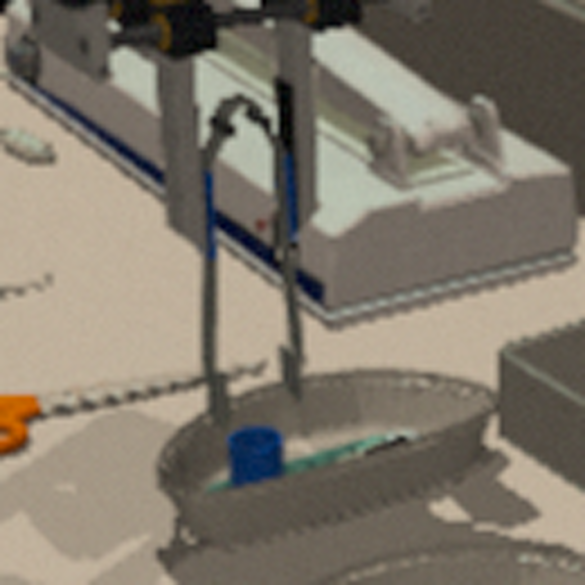

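Run:
```python
from geo import *
for n,(l,t,wd,h) in (('w5',(307,179,26,30)),('w4',(309,159,21,23))):
    w=load(n);c=l+wd/2
    print(n,'y from base',onz(w,(c,t),6)[1]-13,'y from rim',onz(w,(c,t+h),36)[1]+13,'x',onz(w,(l,t+h/2),33)[0]+13,onz(w,(l+wd,t+h/2),33)[0]-13)
    print(w['pose'][:3,3].round(1))
w=load('w5');
# predicted blob for cup at (468,371)
a=np.linspace(0,2*np.pi,60);P=[proj(w,[468+13*np.cos(k),371+13*np.sin(k),z]) for k in a for z in(6,36)]
print(np.min(P,0),np.max(P,0))
```

```text
w5 y from base 369.2822188494326 y from rim 370.1994876080911 x 467.8080663298531 468.14562763203526
[467.9 445.  323.7]
w4 y from base 370.1909795589678 y from rim 370.95154675641993 x 468.65781262804063 469.19763860433403
[469.7 434.5 403.3]
[307.08738353 177.45597259] [332.9677053  208.24088837]
```

Jaws and cup are aligned to within about 1 mm, so I go straight down.

Emit:
servo_tool:
  series: [0.1,-0.01,0.02,0,0,0,0.25,-0.01,0.02,0,0,0,0.4,-0.01,0.02,0,0,0,0.55,-0.01,0.02,0,0,0,0.68,-0.01,0.02,0,0,0,0.8,-0.01,0.02,0,0,0,0.88,-0.01,0.02,0,0,0,0.93,-0.01,0.02,0,0,0,0.96,-0.01,0.02,0,0,0,0.96,-0.01,0.02,0,0,0]

```text
t: 9.0
tcp_pos: [467.8, 370.1, 112.9]
orientation: [[0.003, 1.0, 0.001], [0.001, 0.001, -1.0], [-1.0, 0.003, -0.001]]
force: [0.1, 0.3, -1.2]
finger_gap: 44.8
```

Run:
```python
from plan import *
from look import snap
snap('side','s6');snap('wrist','w6')
plan((467.8,370.2,113),0)
from geo import *
w=load('w6');s=load('s6')
for b in blobs(w,amin=15): print(b)
cv2.imwrite('pics/w6c.png',cv2.resize(w['frame'][130:300,240:420],None,fx=4,fy=3.5,interpolation=cv2.INTER_CUBIC)[:,:,::-1])
cv2.imwrite('pics/s6c.png',cv2.resize(s['frame'][90:220,200:330],None,fx=4.5,fy=4.5,interpolation=cv2.INTER_CUBIC)[:,:,::-1])
```

```text
t 9.1 shift [ 0.005 -0.004 -0.001] turn [ 0.005 -0.007 -0.026] tcp [468.  370.2 113.2] yaw 0.04 F [ 0.5  0.8 -0.2] gap 44.5 q [30. 20. 91. -0. 68. 30.]
([305, 188, 31, 36, 861], [319.7, 205.8])
([156, 214, 17, 52, 583], [163.4, 238.9])
([280, 228, 12, 53, 274], [284.2, 250.5])
([350, 228, 12, 52, 272], [356.4, 249.7])
([264, 350, 25, 18, 369], [276.8, 359.6])
```

View pics/w6c.png

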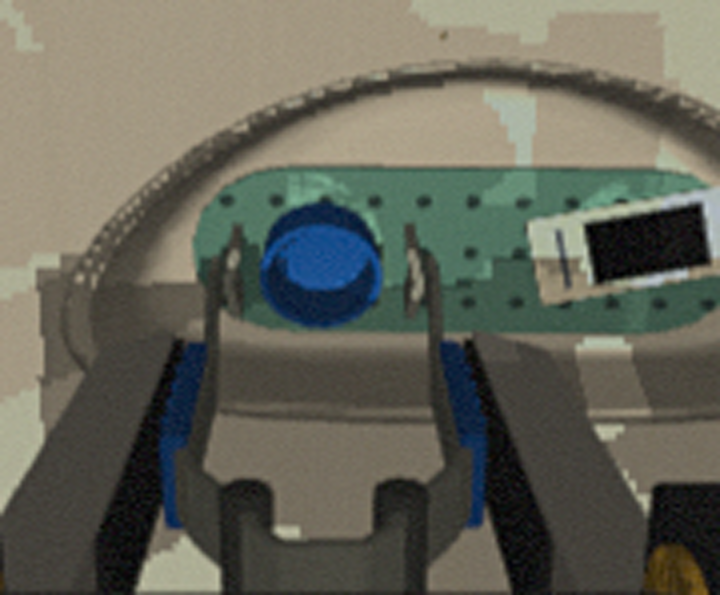

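View pics/s6c.png

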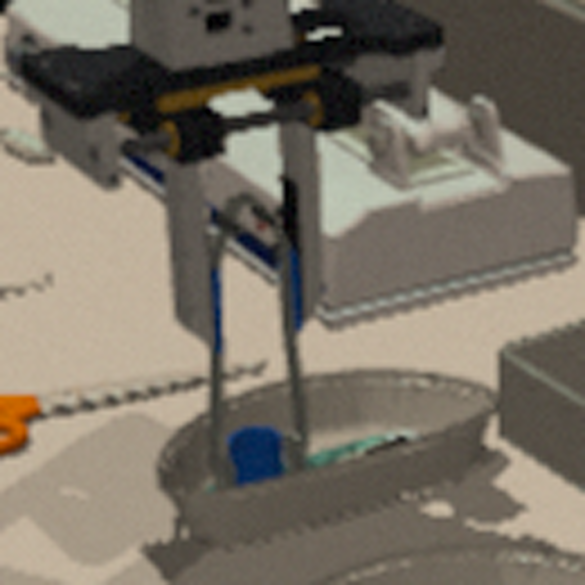

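The jaws now straddle the cup with even gaps on both sides. I close at 20 N.

Emit:
servo_tool:
  series: [0,0,0,0,0,0,0,0,0,0,0,0,0,0,0,0,0,0,0,0,0,0,0,0,0,0,0,0,0,0,0,0,0,0,0,0,0,0,0,0,0,0,0,0,0,0,0,0]
  gripper: -1
  force: 20

```text
t: 9.9
tcp_pos: [468.2, 370.2, 113.4]
orientation: [[0.004, 1.0, 0.001], [0.001, 0.001, -1.0], [-1.0, 0.004, -0.001]]
force: [0.9, 0.5, -0.3]
finger_gap: 41.0
```

Run:
```python
from plan import *
from look import snap
snap('wrist','w7')
plan((467.8,370.2,260),0)
from geo import *
w=load('w7')
cv2.imwrite('pics/w7c.png',cv2.resize(w['frame'][130:300,240:420],None,fx=4,fy=3.5,interpolation=cv2.INTER_CUBIC)[:,:,::-1])
```

```text
t 9.95 shift [-2.932e+00  5.000e-03 -2.000e-03] turn [ 0.006 -0.009 -0.03 ] tcp [468.2 370.3 113.4] yaw 0.04 F [ 0.  -0.2  0.1] gap 40.6 q [30. 20. 91. -0. 68. 30.]
```

View pics/w7c.png

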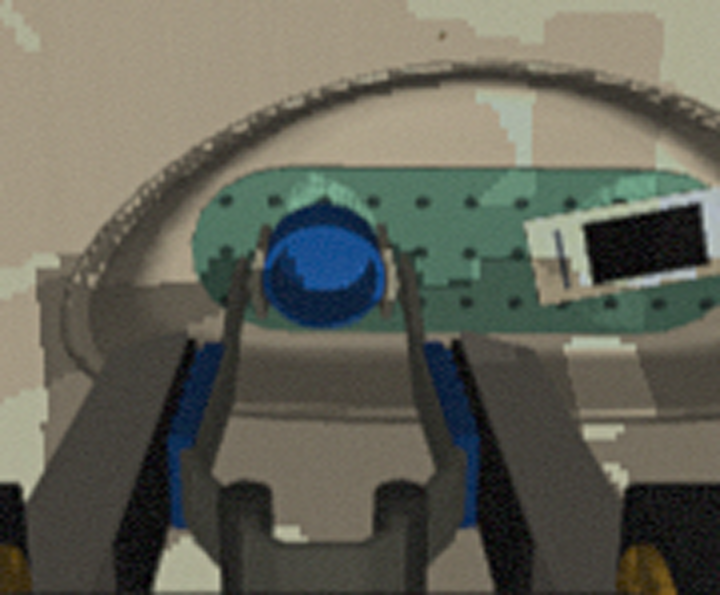

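The jaws are closed on the cup at 40.6 mm over the grips, as expected. I lift 150 mm slowly.

Emit:
servo_tool:
  series: [-0.05,0,0,0,0,0,-0.15,0,0,0,0,0,-0.3,0,0,0,0,0,-0.5,0,0,0,0,0,-0.7,0,0,0,0,0,-0.9,0,0,0,0,0,-1.1,0,0,0,0,0,-1.25,0,0,0,0,0,-1.35,0,0,0,0,0,-1.4,0,0,0,0,0]

```text
t: 10.95
tcp_pos: [468.1, 370.3, 184.1]
orientation: [[0.005, 1.0, 0.001], [0.002, 0.001, -1.0], [-1.0, 0.005, -0.002]]
force: [-0.7, 0.1, -1.3]
finger_gap: 40.9
```

Emit:
servo_tool:
  series: [-0.1,0,0,0,0,0,-0.25,0,0,0,0,0,-0.45,0,0,0,0,0,-0.65,0,0,0,0,0,-0.85,0,0,0,0,0,-1.05,0,0,0,0,0,-1.25,0,0,0,0,0,-1.4,0,0,0,0,0,-1.55,0,0,0,0,0,-1.6,0,0,0,0,0]

```text
t: 11.95
tcp_pos: [468.1, 370.4, 265.3]
orientation: [[0.006, 1.0, 0.001], [0.002, 0.001, -1.0], [-1.0, 0.006, -0.002]]
force: [-0.2, -0.8, -1.2]
finger_gap: 40.5
```

Emit:
servo_tool:
  series: [0,0,0,0,0,0,0,0,0,0,0,0,0,0,0,0,0,0,0,0,0,0,0,0,0,0,0,0,0,0]

```text
t: 12.45
tcp_pos: [467.9, 370.3, 264.9]
orientation: [[0.006, 1.0, 0.001], [0.002, 0.001, -1.0], [-1.0, 0.006, -0.002]]
force: [0.3, -0.5, -2.0]
finger_gap: 40.5
```

Run:
```python
from plan import *
from look import snap
snap('side','s8');snap('wrist','w8')
plan((467.8,370.2,260),0)
from geo import *
w=load('w8');s=load('s8')
B=blobs(s,amin=15);print(B);print(blobs(w,amin=15))
a=cv2.resize(w['frame'][130:300,240:420],(400,378));b=cv2.resize(s['frame'][40:229,190:390],(400,378))
cv2.imwrite('pics/c8.png',np.hstack([a,b])[:,:,::-1])
```

```text
t 12.55 shift [ 0.101 -0.004  0.003] turn [ 0.005 -0.016 -0.042] tcp [468.  370.4 265.1] yaw 0.04 F [ 0.3  0.2 -1.1] gap 40.8 q [30. 13. 82. -0. 85. 30.]
[([261, 73, 2, 21, 38], [261.5, 82.6]), ([243, 77, 3, 20, 26], [244.2, 86.6]), ([220, 118, 40, 30, 80], [241.4, 133.5]), ([248, 120, 12, 17, 157], [254.4, 127.3]), ([466, 181, 14, 15, 179], [472.6, 188.0]), ([194, 219, 8, 18, 77], [197.7, 227.3]), ([273, 229, 14, 16, 183], [279.4, 235.9]), ([120, 239, 11, 20, 72], [124.8, 248.5]), ([402, 259, 13, 10, 76], [407.8, 263.3]), ([548, 264, 28, 21, 461], [561.5, 274.1]), ([378, 294, 8, 17, 116], [381.5, 302.4]), ([480, 337, 53, 32, 114], [506.3, 352.6])]
[([210, 182, 12, 36, 237], [215.6, 198.9]), ([306, 189, 30, 35, 837], [320.4, 205.9]), ([280, 228, 16, 72, 459], [286.9, 267.7]), ([346, 228, 14, 53, 271], [353.9, 249.7])]
```

View pics/c8.png

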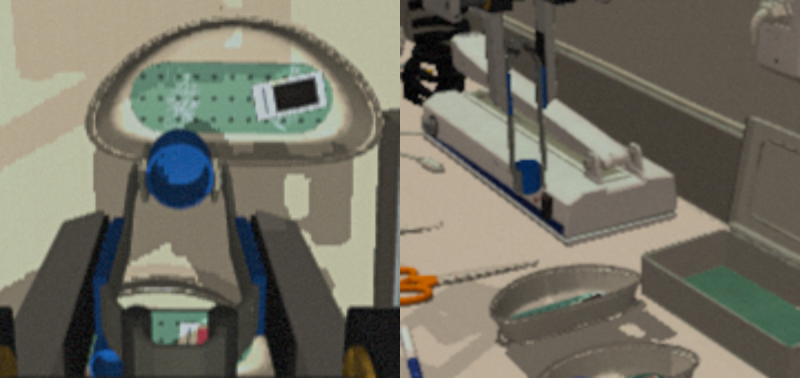

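Run:
```python
from geo import *
print(tri(ray(load('w8'),(320.4,205.9)),ray(load('s8'),(254.4,127.3))))
from rig import manip
print(manip.hand_in())
```

```text
(array([469.26296489, 369.95412468, 174.80830015]), np.float64(1.1460928657551006))
the job is handed in; nothing more can be done
None
```

The job is done and handed in at about 12.6 s of the 42 s allowed, though no verdict was reported. I took the larger tongs out of the canister, closed them at 20 N round the cup of the dish with the black card, and lifted that cup straight up about 150 mm.

**Last checks:**
- **Height:** two views put the cup's middle at about z = 175 mm, so its underside is at about 155–160 mm. The task asked for at least 120 mm.
- **Hold:** the cup is upright in the jaws and showed no sign of slipping. The gap over the grips stayed at 40.5–41 mm through the lift.
- **Other cup:** the cup of the pink-card dish is at the same pixel (279, 236) as at the start.
- **Force:** wrist force readings stayed within a few newtons.

No check failed. The two views of the cup agreed to about 1 mm at the end; earlier pairs missed by about 3 mm, and one pair on the tongs' partly hidden far grip missed by 6.6 mm. I settled the tongs' grip position from the close wrist view instead.

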